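# Slide the loaded jeweller's tray across the gap to its dock

### The job

Slide the loaded green tray from the wooden deck across the open gap onto the grey deck and on until it is fully home against the yellow stop. It is nose-heavy, so press down on its rear pad while the nose crosses the gap, and ease off before the rear leaves the wooden deck: it must stay level, never sagging into the gap or being lifted. Press and push gently, never with more than 25 N on the tray or 15 N against the stop, keep the steel block in its recess, leave the other things alone, and finish clear of the tray.

Things in the scene. Friction and masses are not known exactly. Their poses are not given: they have to be found in the camera images.
- near_edge (a point): Fixed wooden deck, 160 wide (x), 200 long (y), top 45 mm above the table, with two aluminium side rails 8 mm high, 128 mm apart inside. This point: middle of the top edge that borders the gap. z up; y is the push direction, across the gap towards the grey deck; x runs across the decks.
- far_edge (a point): Grey fixed deck in line with the wooden one, top at the same 45 mm height, 160 wide. This point: middle of its gap-side edge, at top height (the edge itself is bevelled over 12 mm, 3 mm lower at the rim); same axes as near_edge. The gap between the two edges is 60 to 72 mm. The deck's rails (128 mm apart inside) start with flared mouths.
- stop: Yellow firm rubber stop bar, 26 mm high, across the end of the grey deck, 175 mm beyond far_edge. Origin: middle of the foot of the face that the tray's front comes up against; same axes as far_edge.
- tray_ledge (a point): Rear ledge of the green tray. This point: on the bare ledge under its pad, 20 mm ahead of the tray's rear end, 6 mm above its underside; y to the tray's front, z up. A black rubber pad, 110 x 36 mm, covers the ledge: press there. Its thickness differs each time, 2 to 8 mm: feel for its top. 20 mm ahead of this point stands a rubber-faced step, 16 mm above the ledge, 120 wide: push against it.
- tray_front (a point): Middle of the tray's front end, at the level of its underside, 140 mm ahead of tray_ledge. The nose is upturned by 3 mm over the last 14 mm. Axes as tray_ledge.
- tray: The green tray, 120 wide (x), 160 long (y), 22 mm high overall, 0.22 kg; origin at the centre of its underside, y to its front, z up. With its block it balances about 45 to 50 mm behind its front end. It lies loose between the rails, 4 mm clear each side; sliding it takes about 4 to 6 N, more while it is pressed down.
- bench_block: Polished steel block 100 x 55 x 16 mm, 0.5 to 0.7 kg, lying loose in the tray's front recess with 2 mm play, its top flush with the recess walls; origin at the centre of its underside.
- scrap_tin: Shallow brass tin 110 x 40 x 18 mm standing in the gap below the decks; leave alone.
- green_jar: Green jar, 64 mm across, 80 mm high; leave alone.
- orange_pliers: Orange pliers lying on the table; leave alone.
- blue_pliers: Blue pliers lying on the table; leave alone.
- ring_mandrel: Upright steel ring mandrel, 44 mm foot, 150 mm high; leave alone.
- stone_cup: White ceramic cup, 56 mm across, 30 mm high; leave alone.
- graver: Screwdriver-like graver lying on the table; leave alone.

How it is judged:
By the outcome, as a careful person would: the job done as asked, in the order asked, and still so for the second after the job is handed in, with the robot touching nothing.
It also fails if it takes over 72 s, if anything falls off the work surface, if the arm or the gripper's body presses on something with over 40 N, if the wrist force passes 120 N, or if a joint passes its speed limit or range.

### The arm

A 6-joint arm with a two-finger parallel gripper is mounted at the origin on the work surface. World frame = base frame: x ahead of the robot, y to its left, z up, the work surface at z = 0. Lengths are in mm, angles in rad, forces in N, time in s.
With the tool pointing down it reaches from about 275 to 750 mm from the base axis. Payload 10.2 kg.
Tool frame: the origin (TCP) lies midway between the tips of the shut fingers; the grasp point (between the pads) lies 19 mm behind it; z points along the fingers, y is the line along which they close (so a half turn about z gives the same grasp; the last joint's range is limited). The gripper opens to 85 mm and grips with 20 to 120 N. Pads are 22 mm wide; open, the fingers measure 114 mm over their backs; the gripper's body (76 mm by 85 mm) begins 54 mm behind the grasp point. The pads swing forward as they close: fully open they stand 13 mm farther back than shut.
Start: joints at [0.913, 0.313, 1.498, -0, 1.331, -0.223], TCP at [221.158, 476.151, 231.294] pointing down, gripper open.
Joint ranges: [-2.94, 2.94], [-0.97, 2.17], [0.19, 2.56], [-1.23, 4.37], [0.02, 3.11], [-2.88, 2.88]. Speed limits (rad/s): [2.39, 2.39, 3.01, 3.14, 3.14, 3.14].

### API

Orientations are given as a unit quaternion [w, x, y, z].
In Python, from rig import ctrl gives the robot as it stands.
- The arm moves only by the tool send_rows, never from a script. Its argument "targets" is a list of rows, each an object with "offset": the shift along the world's x, y, z in cm, a list of three; "spin": the turn about the world's z in rad. A call has 1 to 8 rows; each row is the pose to reach, as a shift and turn from the pose commanded when the call began; what a row does not reach only later rows make up. A row lasts 1/12 s, in which the tool goes at most 41.7 mm and 7.16 degrees, less where a joint would pass 70% of its speed; a pose out of reach is approached as far as the arm can. A call with a gripper value outside its range is refused whole. "grip" is the opening, from 0 (shut) to 1 (fully open), set as the call begins (left out, the last holds). The fingers move at their own pace and stop on an object; "squeeze" is the grip in N (left out, the last holds). Time passes only in rows, so rows that repeat a pose let the fingers close. It gives the time, the measured TCP pose, the force, the opening and the grip force at its end, in the units of the state.
- ctrl.sense(): the state, without advancing time (a new reading comes with each control period).
- ctrl.capture(name): name is "side" or "top"; returns (picture, depth): 400x640x3 uint8, red, green, blue; 400x640 float32, mm along the optical axis (not along the pixel's ray), 0 where there is no reading.
- ctrl.calibration(name): a dict with "fx", "fy", "cx", "cy" (pixels), "k1" (the pictures are not rectified: a ray, as slopes to the right and down, at radius r is drawn at 1 + k1 r^2 times it, then the intrinsics apply), "view" (4x4, takes a point from world to camera coordinates). Camera axes: x right, y down, z forward; pixel columns grow to the right and rows downward; lengths in mm; the calibration is good to about 2 mm. A picture is of the moment at which its call begins. calibration takes no time and is no camera call.
- ctrl.finish_job(): hands the job in; it is judged then, once.
Trained networks look in the newest picture that a camera, given by its name, has taken for a name from the list of things; names that differ only in an ending like _2 or _b are one class to them, and where a whole thing is asked for, a point or a joint stands for the part that bears it (a point fixed in the world has none). Each returns a list of dicts, best first, with "conf" (0 to 1); they miss things now and then, are a little off and sometimes report something else, mostly with a low value. They report only what shows in the picture. A call takes as long as a camera call.
- ctrl.search_frame(camera, query): "box" ([left, top, right, bottom] in pixels, round what is visible of it).
- ctrl.place_of(camera, query): "uv" ([column, row] in pixels: a listed point, or the origin of a listed thing).
The state is a dict: "time_s": time; "joints": joint angles; "dq": joint speeds; "tau": joint torques, N m; "eef_pos": TCP position; "ee_rot": TCP orientation; "force": force on the tool from outside, world axes, zero at the start; "wrist_torque": the same for the moment, N m; "grip_width": opening from 0.0 (shut) to 1.0 (fully open); "grip_force": force on a finger pad.
Only numpy, scipy, OpenCV 4.12 (cv2) and the standard library are available. Lean on these libraries where they do the work, as an engineer would, in place of code of your own. Each camera call takes 0.05 s, during which the arm holds its last target. There are 200 camera calls.

## Working session

There is one attempt and no reset: what is moved stays moved. The work goes in short steps, Python scripts to look and compute and a tool call to move; the robot and the scene stay as the last step left them, time stands still between calls to the robot, and variables do not carry over. Pictures are saved under pics/ and viewed, at most 10 in all, crops included, and the job is handed in when it is done.

Besides the shell and the picture viewer there is one more tool, called after ">>>" as name(argument=value, ...) on one line, values as JSON. send_rows: Moves the arm, as the interface text tells. Its arguments: {"type":"object","properties":{"targets":{"type":"array"},"grip":{"type":"number"},"squeeze":{"type":"number"}},"required":["targets"]}

```bash
mkdir -p pics; cat > h.py <<'E'
import numpy as np, cv2
from rig import ctrl
def ray(cal,uv):
    K=np.array([[cal['fx'],0,cal['cx']],[0,cal['fy'],cal['cy']],[0,0,1.]])
    x,y=[(uv[0]-cal['cx'])/cal['fx'],(uv[1]-cal['cy'])/cal['fy']]
    u=np.array([x,y]);p=u.copy()
    for _ in range(20): p=u/(1+cal['k1']*(p@p))
    return np.array([p[0],p[1],1.])
def on_z(cam,uv,z):
    cal=ctrl.calibration(cam);V=np.array(cal['view']);R,t=V[:3,:3],V[:3,3]
    o=-R.T@t;d=R.T@ray(cal,uv);return o+d*(z-o[2])/d[2]
def by_depth(cam,uv,dep):
    cal=ctrl.calibration(cam);V=np.array(cal['view']);R,t=V[:3,:3],V[:3,3]
    c,r=map(int,np.round(uv));w=dep[r-1:r+2,c-1:c+2];w=w[w>0]
    return R.T@(ray(cal,uv)*np.median(w)-t) if len(w) else None
E
python3 - <<'E'
from h import *
np.set_printoptions(precision=1,suppress=True)
Z=dict(near_edge=45,far_edge=45,stop=45,tray_ledge=51,tray_front=45,tray=45,bench_block=50)
for c in('side','top'):
    im,d=ctrl.capture(c);cv2.imwrite(f'pics/{c}0.png',im[...,::-1]);np.save(f'{c}0.npy',d)
    for q in Z:
        for r in ctrl.place_of(c,q)[:2]:
            print(c,q,round(r['conf'],2),np.array(r['uv']),on_z(c,r['uv'],Z[q]),by_depth(c,r['uv'],d))
s=ctrl.sense();print(s['time_s'],s['eef_pos'],s['ee_rot'],s['force'])
E
```

```text
side far_edge 0.89 [303.5 198.8] [519.9   0.8  45. ] [522.3   4.3  39.4]
side stop 0.61 [266.2 169.5] [497.3 175.9  45. ] [495.9 173.2  48.4]
side tray_ledge 0.71 [356.7 233.8] [ 561.5 -206.6   51. ] [ 558.2 -209.8   58.1]
side tray_ledge 0.31 [359.2 200.8] [ 648.3 -118.7   51. ] [ 654.3 -112.8   40. ]
side tray_front 0.81 [322.3 212.7] [532.6 -78.7  45. ] [522.6 -91.5  67.7]
side tray_front 0.59 [344.5 225.3] [ 555.7 -157.5   45. ] [ 545.4 -168.7   67.3]
side tray 0.95 [343.4 226.6] [ 550. -159.   45.] [ 539.4 -170.8   68.5]
side bench_block 0.89 [336.5 218.1] [ 551.5 -124.5   50. ] [ 544.1 -133.    66. ]
top near_edge 0.64 [347.1 211.7] [541.3 -81.8  45. ] [539.8 -80.7  59.4]
top far_edge 0.65 [320.1 212.2] [540.6 -11.9  45. ] [545.2 -13.1   0.9]
top far_edge 0.16 [470.5 188. ] [ 601.3 -409.4   45. ] [ 606.  -419.9   13.5]
top stop 0.96 [248.4 230. ] [496.1 172.6  45. ] [494.5 170.   68. ]
top tray_ledge 0.76 [398.4 202.6] [ 563.3 -215.1   51. ] [ 562.5 -214.    57.3]
top tray_front 0.78 [346.7 209.2] [547.8 -80.9  45. ] [545.8 -79.4  63.4]
top tray 0.89 [374.5 204.5] [ 559.5 -153.5   45. ] [ 557.  -150.6   66.3]
top bench_block 0.64 [361.4 206.1] [ 555.  -118.7   50. ] [ 553.4 -117.2   64.2]
0.8 [221.2 476.1 231.3] [ 0.   0.2  1.  -0. ] [ 0.4 -0.  -0.6]
```

```bash
python3 -c "
import cv2,numpy as np
a=cv2.imread('pics/side0.png');b=cv2.imread('pics/top0.png')
print(a.shape)"
```

```text
(400, 640, 3)
```

View pics/top0.png

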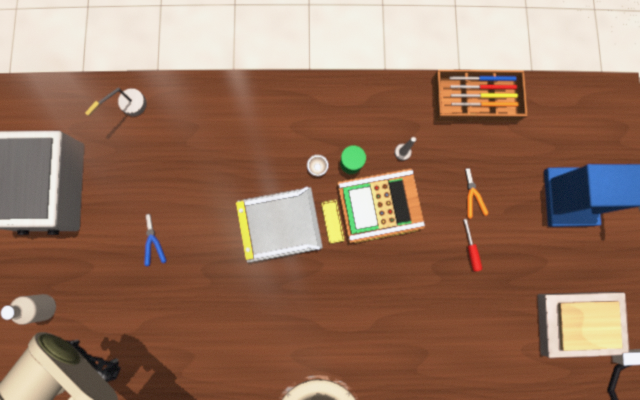

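View pics/side0.png

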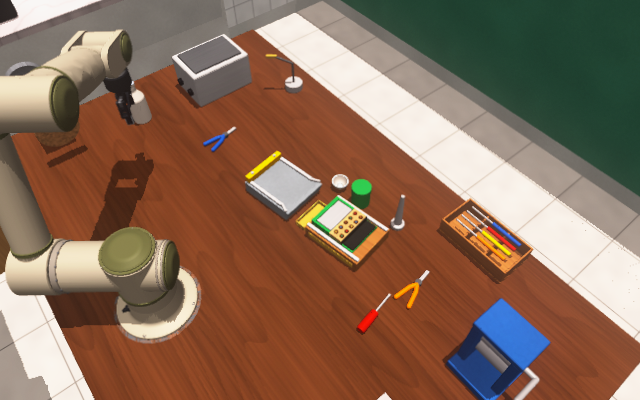

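The top view shows the wooden deck with the tray at about (380,205), nose left at (347,210). The brass tin is in the gap at (333,222), the grey deck at (282,222) and the yellow stop at (246,230). The side view agrees with this. Next I fit the deck axes from depth.

```bash
python3 - <<'E'
from h import *
np.set_printoptions(precision=2,suppress=True)
im=cv2.imread('pics/top0.png');d=np.load('top0.npy')
cv2.imwrite('pics/crop.png',cv2.resize(im[165:280,225:440],None,fx=3.7,fy=3.7,interpolation=cv2.INTER_CUBIC))
cal=ctrl.calibration('top');V=np.array(cal['view']);R,t=V[:3,:3],V[:3,3]
P=[];
for r in range(165,280):
  for c in range(225,440):
    if d[r,c]>0: P.append(np.r_[R.T@(ray(cal,(c,r))*d[r,c]-t),c,r])
P=np.array(P);np.save('P.npy',P)
m=(P[:,2]>34)&(P[:,2]<85)
mask=np.zeros(d.shape,np.uint8)
for q in P[m]: mask[int(q[4]),int(q[3])]=1
n,l,st,ce=cv2.connectedComponentsWithStats(mask)
for i in range(1,n):
  if st[i][4]>500:
    pts=np.array([q[:2] for q in P[m] if l[int(q[4]),int(q[3])]==i],np.float32)
    zz=np.median([q[2] for q in P[m] if l[int(q[4]),int(q[3])]==i])
    print(len(pts),zz,cv2.minAreaRect(pts),'\n',cv2.boxPoints(cv2.minAreaRect(pts)))
E
```

```text
4696 58.54618533272478 ((558.0964965820312, -170.77674865722656), (162.57077026367188, 201.8462677001953), 10.103541374206543) 
 [[ 460.37  -85.68]
 [ 495.78 -284.39]
 [ 655.83 -255.88]
 [ 620.42  -57.16]]
4779 44.99966756807001 ((509.912109375, 94.34658813476562), (162.36526489257812, 196.07113647460938), 10.463903427124023) 
 [[412.27 176.01]
 [447.88 -16.8 ]
 [607.55  12.69]
 [571.94 205.5 ]]
```

View pics/crop.png

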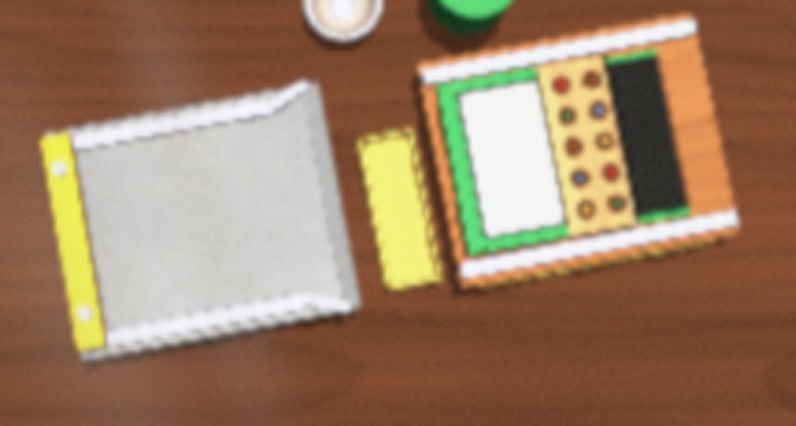

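```bash
python3 - <<'E'
from h import *
from scipy.spatial.transform import Rotation as Ro
s=ctrl.sense();q=s['ee_rot'];M=Ro.from_quat([q[1],q[2],q[3],q[0]]).as_matrix()
print(M.round(3));a=np.arctan2(M[1,1],M[0,1]);
for k in(0,np.pi): print('spin',(0.18-a+k+np.pi)%(2*np.pi)-np.pi)
print(s['joints'],s['grip_width'],s['eef_pos'])
E
```

```text
[[-0.907  0.421  0.   ]
 [ 0.421  0.907 -0.   ]
 [-0.    -0.    -1.   ]]
spin -0.9560033368013805
spin 2.1855893167884126
[ 9.12589992e-01  3.12901272e-01  1.49769642e+00 -2.59588988e-05
  1.33099853e+00 -2.23407179e-01] 1.003171988494551 [221.16914993 476.14671928 231.29487235]
```

>>> send_rows(targets=[{"offset":[2,-3.5,0],"spin":-0.08},{"offset":[4,-7,0],"spin":-0.18},{"offset":[6,-10.5,0],"spin":-0.28},{"offset":[8,-14,0],"spin":-0.36},{"offset":[10,-18,0],"spin":-0.44},{"offset":[12,-21.5,0],"spin":-0.5},{"offset":[14,-25,0],"spin":-0.56},{"offset":[16,-28.5,0],"spin":-0.62}], grip=0)

```text
time_s: 1.47
eef_pos: [381.7, 189.2, 231.6]
ee_rot: [0.0, 0.505, 0.863, 0.0]
force: [0.5, 0.2, 0.1]
grip_width: 0.0
grip_force: 0.0
```

>>> send_rows(targets=[{"offset":[2,-4,0],"spin":-0.05},{"offset":[4,-8,0],"spin":-0.1},{"offset":[6,-12,0],"spin":-0.16},{"offset":[8,-16,0],"spin":-0.22},{"offset":[10,-20,0],"spin":-0.28},{"offset":[12.5,-25,0],"spin":-0.3},{"offset":[14.5,-29,0],"spin":-0.32},{"offset":[16.5,-33,0],"spin":-0.336}])

```text
time_s: 2.13
eef_pos: [530.8, -109.1, 231.4]
ee_rot: [0.0, 0.641, 0.767, 0.0]
force: [0.9, 0.4, -0.3]
grip_width: -0.002
grip_force: 0.0
```

>>> send_rows(targets=[{"offset":[0,0,0],"spin":0},{"offset":[0,0,0],"spin":0},{"offset":[0,0,0],"spin":0}])

```text
time_s: 2.38
eef_pos: [530.0, -106.7, 231.1]
ee_rot: [-0.0, 0.641, 0.768, 0.0]
force: [0.4, 0.4, 0.3]
grip_width: 0.001
grip_force: 0.0
```

>>> send_rows(targets=[{"offset":[1.2,-3.8,-2],"spin":0},{"offset":[2.4,-7.5,-4],"spin":0},{"offset":[3.5,-11.2,-7],"spin":0},{"offset":[3.5,-11.2,-10],"spin":0},{"offset":[3.5,-11.2,-12.5],"spin":0},{"offset":[3.5,-11.2,-13.5],"spin":0},{"offset":[3.5,-11.2,-13.5],"spin":0}])

```text
time_s: 2.97
eef_pos: [564.4, -217.3, 94.6]
ee_rot: [-0.002, 0.64, 0.768, -0.0]
force: [0.3, 1.0, 0.9]
grip_width: -0.0
grip_force: 0.0
```

```bash
python3 - <<'E'
from h import *
np.set_printoptions(precision=1,suppress=True)
ims=[]
for c,(r,k) in(('side',(170,280)),('top',(165,330))):
    im,d=ctrl.capture(c);ims.append(cv2.resize(im[r:r+110,k:k+120,::-1],None,fx=3.3,fy=3.3,interpolation=cv2.INTER_CUBIC))
    for q in('tray_ledge','tray_front'):
        for x in ctrl.place_of(c,q)[:1]: print(c,q,x['conf'],on_z(c,x['uv'],51 if 'ledge' in q else 45))
cv2.imwrite('pics/close.png',np.hstack(ims));print(ctrl.sense()['eef_pos'])
E
```

```text
side tray_ledge 0.55 [ 558.  -219.1   51. ]
side tray_front 0.95 [536.4 -83.2  45. ]
top tray_ledge 0.75 [ 572.2 -214.4   51. ]
top tray_front 0.72 [540.5 -84.9  45. ]
[ 565.9 -218.9   98.1]
```

View pics/close.png

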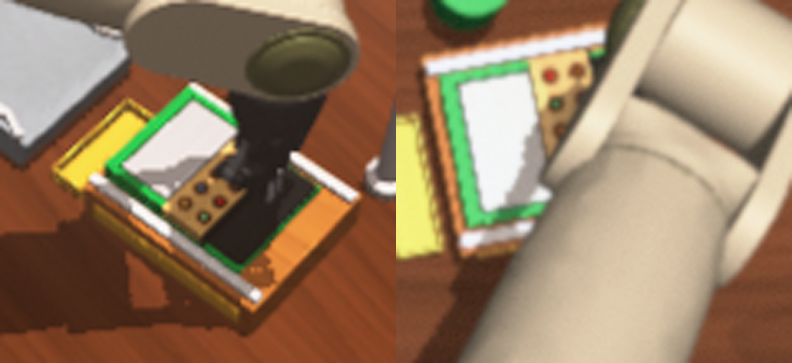

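>>> send_rows(targets=[{"offset":[0,0,-1.5],"spin":0},{"offset":[0,0,-2.8],"spin":0},{"offset":[0,0,-3.4],"spin":0},{"offset":[0,0,-3.6],"spin":0},{"offset":[0,0,-3.7],"spin":0},{"offset":[0,0,-3.7],"spin":0},{"offset":[0,0,-3.7],"spin":0}])

```text
time_s: 3.85
eef_pos: [565.6, -219.2, 60.1]
ee_rot: [0.001, 0.641, 0.768, 0.0]
force: [0.6, 0.2, 0.1]
grip_width: -0.001
grip_force: 0.0
```

>>> send_rows(targets=[{"offset":[0,0,-0.04],"spin":0},{"offset":[0,0,-0.08],"spin":0},{"offset":[0,0,-0.12],"spin":0},{"offset":[0,0,-0.12],"spin":0}])

```text
time_s: 4.18
eef_pos: [565.3, -219.0, 58.2]
ee_rot: [0.0, 0.641, 0.768, 0.0]
force: [0.6, 0.5, 0.0]
grip_width: 0.002
grip_force: 0.4
```

>>> send_rows(targets=[{"offset":[0,0,-0.03],"spin":0},{"offset":[0,0,-0.06],"spin":0},{"offset":[0,0,-0.1],"spin":0},{"offset":[0,0,-0.1],"spin":0}])

```text
time_s: 4.52
eef_pos: [565.4, -219.1, 58.2]
ee_rot: [0.0, 0.641, 0.768, -0.0]
force: [-2.2, 1.2, 9.4]
grip_width: -0.003
grip_force: 4.6
```

>>> send_rows(targets=[{"offset":[0,0,0.12],"spin":0},{"offset":[-0.018,0.098,0.16],"spin":0},{"offset":[-0.036,0.197,0.16],"spin":0},{"offset":[-0.054,0.295,0.16],"spin":0},{"offset":[-0.072,0.394,0.16],"spin":0},{"offset":[-0.09,0.492,0.16],"spin":0},{"offset":[-0.107,0.59,0.16],"spin":0},{"offset":[-0.107,0.59,0.16],"spin":0}])

```text
time_s: 5.18
eef_pos: [564.1, -212.9, 58.7]
ee_rot: [-0.0, 0.641, 0.768, 0.0]
force: [0.3, -0.1, -0.1]
grip_width: 0.004
grip_force: 0.0
```

>>> send_rows(targets=[{"offset":[-0.018,0.098,0],"spin":0},{"offset":[-0.036,0.197,0],"spin":0},{"offset":[-0.054,0.295,0],"spin":0},{"offset":[-0.054,0.295,0],"spin":0}])

```text
time_s: 5.52
eef_pos: [563.6, -209.9, 58.7]
ee_rot: [-0.0, 0.641, 0.768, 0.0]
force: [0.9, -0.5, -0.6]
grip_width: 0.0
grip_force: 0.0
```

>>> send_rows(targets=[{"offset":[-0.018,0.098,0],"spin":0},{"offset":[-0.036,0.197,0],"spin":0},{"offset":[-0.054,0.295,0],"spin":0},{"offset":[-0.054,0.295,0],"spin":0}])

```text
time_s: 5.85
eef_pos: [563.1, -207.1, 58.7]
ee_rot: [0.0, 0.641, 0.768, -0.0]
force: [-0.3, 0.1, 0.5]
grip_width: 0.001
grip_force: 0.0
```

>>> send_rows(targets=[{"offset":[-0.018,0.098,0],"spin":0},{"offset":[-0.036,0.197,0],"spin":0},{"offset":[-0.054,0.295,0],"spin":0},{"offset":[-0.054,0.295,0],"spin":0}])

```text
time_s: 6.18
eef_pos: [562.6, -204.5, 58.8]
ee_rot: [0.0, 0.641, 0.768, -0.0]
force: [0.5, -3.5, -1.4]
grip_width: 0.003
grip_force: 2.1
```

>>> send_rows(targets=[{"offset":[-0.018,0.098,0],"spin":0},{"offset":[-0.045,0.246,0],"spin":0},{"offset":[-0.072,0.394,0],"spin":0},{"offset":[-0.098,0.541,0],"spin":0},{"offset":[-0.125,0.689,0],"spin":0},{"offset":[-0.152,0.836,0],"spin":0},{"offset":[-0.179,0.984,0],"spin":0},{"offset":[-0.206,1.132,0],"spin":0}])

```text
time_s: 6.85
eef_pos: [560.5, -192.8, 58.7]
ee_rot: [0.0, 0.641, 0.768, -0.0]
force: [0.6, -4.7, -1.3]
grip_width: 0.003
grip_force: 2.3
```

>>> send_rows(targets=[{"offset":[-0.027,0.148,0],"spin":0},{"offset":[-0.054,0.295,0],"spin":0},{"offset":[-0.081,0.443,0],"spin":0},{"offset":[-0.107,0.59,0],"spin":0},{"offset":[-0.134,0.738,0],"spin":0},{"offset":[-0.161,0.886,0],"spin":0},{"offset":[-0.179,0.984,0],"spin":0},{"offset":[-0.179,0.984,0],"spin":0}])

```text
time_s: 7.52
eef_pos: [558.7, -182.8, 58.7]
ee_rot: [-0.0, 0.641, 0.768, 0.0]
force: [2.0, -3.9, -0.8]
grip_width: 0.001
grip_force: 1.6
```

```bash
python3 - <<'E'
from h import *
np.set_printoptions(precision=1,suppress=True)
u=np.array([-.179,.984]);n=np.array([540.2,-72.4])
for c in('side','top'):
    im,d=ctrl.capture(c);cv2.imwrite(f'pics/{c}1.png',im[...,::-1])
    for q in('near_edge','far_edge','tray_front','bench_block'):
        for x in ctrl.place_of(c,q)[:1]:
            p=on_z(c,x['uv'],45)[:2];print(c,q,x['conf'],p,(p-n)@u,(p-n)@[.984,.179])
s=ctrl.sense();print(s['eef_pos'],(s['eef_pos'][:2]-n)@u,s['force'])
a=cv2.imread('pics/side1.png')[160:270,235:395];b=cv2.imread('pics/top1.png')[170:280,230:390]
cv2.imwrite('pics/c1.png',np.hstack([cv2.resize(i,None,fx=2.5,fy=2.5,interpolation=cv2.INTER_CUBIC) for i in(a,b)]))
E
```

```text
side near_edge 0.47 [ 689.7 -265. ] -216.31939445933105 112.6195858858757
side far_edge 0.97 [522.8   4.1] 78.35663304212 -3.422201486878257
side tray_front 0.57 [539.4 -55.6] 16.665367519823484 2.1720148339352194
side bench_block 0.83 [534.3 -93.2] -19.424134599989497 -9.490645969215224
top far_edge 0.69 [541.2  -6.2] 64.92278414165713 12.790514591767959
top tray_front 0.93 [534.8 -59.2] 13.975218256108308 -2.9885210415502828
top bench_block 0.86 [554.8 -90.9] -20.836300534265433 11.05626646379998
[ 558.6 -182.8   58.6] -111.96713193723059 [ 0.1 -0.9 -0.1]
```

View pics/c1.png

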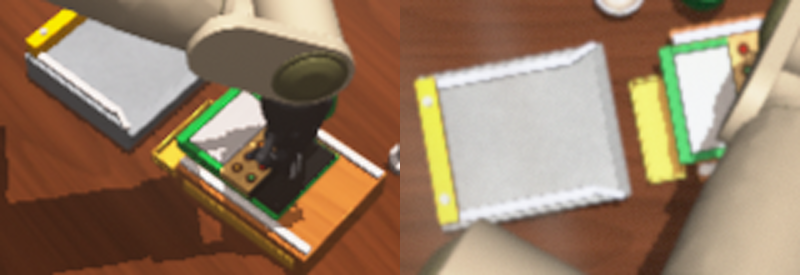

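Tray nose is about 15 mm past the near edge, level and square (nose at about (665,100) in the right half of the crop). I now add press while pushing.

>>> send_rows(targets=[{"offset":[-0.027,0.148,-0.02],"spin":0},{"offset":[-0.054,0.295,-0.04],"spin":0},{"offset":[-0.081,0.443,-0.05],"spin":0},{"offset":[-0.107,0.59,-0.06],"spin":0},{"offset":[-0.134,0.738,-0.07],"spin":0},{"offset":[-0.161,0.886,-0.08],"spin":0},{"offset":[-0.188,1.033,-0.09],"spin":0},{"offset":[-0.215,1.181,-0.1],"spin":0}])

```text
time_s: 8.68
eef_pos: [557.3, -172.6, 58.6]
ee_rot: [0.002, 0.641, 0.768, -0.0]
force: [1.0, -7.7, 3.9]
grip_width: 0.003
grip_force: 3.9
```

>>> send_rows(targets=[{"offset":[-0.027,0.148,0],"spin":0},{"offset":[-0.054,0.295,-0.01],"spin":0},{"offset":[-0.081,0.443,-0.01],"spin":0},{"offset":[-0.107,0.59,-0.02],"spin":0},{"offset":[-0.134,0.738,-0.02],"spin":0},{"offset":[-0.161,0.886,-0.02],"spin":0},{"offset":[-0.188,1.033,-0.02],"spin":0},{"offset":[-0.215,1.181,-0.02],"spin":0}])

```text
time_s: 9.35
eef_pos: [555.3, -160.9, 58.6]
ee_rot: [0.002, 0.641, 0.768, -0.0]
force: [2.1, -7.9, 4.9]
grip_width: 0.002
grip_force: 4.0
```

>>> send_rows(targets=[{"offset":[-0.027,0.148,-0.01],"spin":0},{"offset":[-0.054,0.295,-0.02],"spin":0},{"offset":[-0.081,0.443,-0.02],"spin":0},{"offset":[-0.107,0.59,-0.03],"spin":0},{"offset":[-0.134,0.738,-0.03],"spin":0},{"offset":[-0.161,0.886,-0.03],"spin":0},{"offset":[-0.188,1.033,-0.03],"spin":0},{"offset":[-0.215,1.181,-0.03],"spin":0}])

```text
time_s: 10.02
eef_pos: [553.4, -149.3, 58.6]
ee_rot: [0.003, 0.641, 0.768, -0.0]
force: [1.8, -8.5, 5.7]
grip_width: -0.001
grip_force: 4.4
```

>>> send_rows(targets=[{"offset":[-0.027,0.148,0],"spin":0},{"offset":[-0.054,0.295,-0.01],"spin":0},{"offset":[-0.081,0.443,-0.01],"spin":0},{"offset":[-0.107,0.59,-0.01],"spin":0},{"offset":[-0.134,0.738,-0.02],"spin":0},{"offset":[-0.161,0.886,-0.02],"spin":0},{"offset":[-0.188,1.033,-0.03],"spin":0},{"offset":[-0.215,1.181,-0.03],"spin":0}])

```text
time_s: 10.68
eef_pos: [551.5, -137.8, 58.5]
ee_rot: [0.003, 0.641, 0.768, -0.0]
force: [2.4, -9.6, 8.4]
grip_width: 0.004
grip_force: 4.8
```

>>> send_rows(targets=[{"offset":[-0.022,0.123,0],"spin":0},{"offset":[-0.045,0.246,-0.01],"spin":0},{"offset":[-0.067,0.369,-0.01],"spin":0},{"offset":[-0.09,0.492,-0.02],"spin":0},{"offset":[-0.112,0.615,-0.02],"spin":0},{"offset":[-0.134,0.738,-0.03],"spin":0},{"offset":[-0.157,0.861,-0.03],"spin":0},{"offset":[-0.179,0.984,-0.03],"spin":0}])

```text
time_s: 11.35
eef_pos: [549.8, -127.9, 58.3]
ee_rot: [0.003, 0.641, 0.768, -0.0]
force: [1.7, -9.9, 7.9]
grip_width: -0.001
grip_force: 5.5
```

>>> send_rows(targets=[{"offset":[-0.018,0.098,-0.01],"spin":0},{"offset":[-0.036,0.197,-0.01],"spin":0},{"offset":[-0.054,0.295,-0.02],"spin":0},{"offset":[-0.072,0.394,-0.02],"spin":0},{"offset":[-0.09,0.492,-0.03],"spin":0},{"offset":[-0.107,0.59,-0.03],"spin":0},{"offset":[-0.125,0.689,-0.03],"spin":0},{"offset":[-0.143,0.787,-0.04],"spin":0}])

```text
time_s: 12.02
eef_pos: [548.8, -120.5, 58.4]
ee_rot: [0.004, 0.641, 0.768, -0.0]
force: [1.7, -11.8, 11.6]
grip_width: -0.002
grip_force: 6.9
```

>>> send_rows(targets=[{"offset":[-0.018,0.098,-0.01],"spin":0},{"offset":[-0.036,0.197,-0.02],"spin":0},{"offset":[-0.054,0.295,-0.02],"spin":0},{"offset":[-0.072,0.394,-0.03],"spin":0},{"offset":[-0.09,0.492,-0.04],"spin":0},{"offset":[-0.107,0.59,-0.04],"spin":0},{"offset":[-0.125,0.689,-0.04],"spin":0}])

```text
time_s: 12.6
eef_pos: [548.0, -114.1, 58.5]
ee_rot: [0.005, 0.641, 0.768, -0.0]
force: [2.0, -12.7, 13.8]
grip_width: 0.004
grip_force: 8.5
```

>>> send_rows(targets=[{"offset":[-0.018,0.098,-0.01],"spin":0},{"offset":[-0.036,0.197,-0.02],"spin":0},{"offset":[-0.054,0.295,-0.03],"spin":0},{"offset":[-0.072,0.394,-0.03],"spin":0},{"offset":[-0.09,0.492,-0.03],"spin":0}])

```text
time_s: 13.02
eef_pos: [547.4, -109.5, 58.6]
ee_rot: [0.005, 0.641, 0.768, 0.0]
force: [1.2, -13.4, 15.2]
grip_width: 0.0
grip_force: 10.0
```

```bash
python3 - <<'E'
from h import *
np.set_printoptions(precision=1,suppress=True)
u=np.array([-.179,.984]);n=np.array([540.2,-72.4])
for c in('side','top'):
    im,d=ctrl.capture(c);cv2.imwrite(f'pics/{c}2.png',im[...,::-1])
    for q in('far_edge','tray_front'):
        for x in ctrl.place_of(c,q)[:1]:
            p=on_z(c,x['uv'],45)[:2];print(c,q,x['conf'],p,(p-n)@u,(p-n)@[.984,.179])
s=ctrl.sense();print(s['eef_pos'],(s['eef_pos'][:2]-n)@u,s['force'])
a=cv2.imread('pics/side2.png')[150:260,235:395];b=cv2.imread('pics/top2.png')[170:280,230:390]
cv2.imwrite('pics/c2.png',np.hstack([cv2.resize(i,None,fx=2.5,fy=2.5,interpolation=cv2.INTER_CUBIC) for i in(a,b)]))
E
```

```text
side far_edge 0.74 [525.6  -1.7] 72.16661726876181 -1.7549984227276325
side tray_front 0.83 [517.1  12.3] 87.43982594518377 -7.579247029696516
top far_edge 0.87 [537.7 -11.6] 60.2300200216301 8.461919053501674
top tray_front 0.78 [522.9  14.6] 88.66626088560457 -1.422655167364234
[ 547.4 -109.3   58.6] -37.62886299994798 [  1.5 -12.6  15.7]
```

View pics/c2.png

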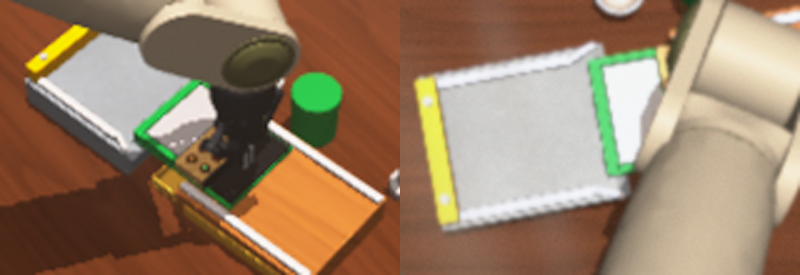

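The nose (about (600,115) in the right half) is over the grey deck's bevel and between the flared rails, and the tray is level. I carry on with slightly more press.

>>> send_rows(targets=[{"offset":[-0.018,0.098,-0.01],"spin":0},{"offset":[-0.036,0.197,-0.02],"spin":0},{"offset":[-0.054,0.295,-0.02],"spin":0},{"offset":[-0.072,0.394,-0.02],"spin":0}])

```text
time_s: 13.65
eef_pos: [546.8, -105.5, 58.3]
ee_rot: [0.005, 0.641, 0.768, 0.0]
force: [3.6, -14.3, 13.9]
grip_width: -0.004
grip_force: 8.6
```

>>> send_rows(targets=[{"offset":[-0.018,0.098,-0.01],"spin":0},{"offset":[-0.036,0.197,-0.02],"spin":0},{"offset":[-0.054,0.295,-0.02],"spin":0},{"offset":[-0.072,0.394,-0.02],"spin":0}])

```text
time_s: 13.98
eef_pos: [546.1, -101.5, 58.2]
ee_rot: [0.005, 0.641, 0.768, 0.0]
force: [3.1, -15.1, 14.8]
grip_width: 0.002
grip_force: 9.5
```

>>> send_rows(targets=[{"offset":[-0.018,0.098,0],"spin":0},{"offset":[-0.036,0.197,0],"spin":0},{"offset":[-0.054,0.295,0],"spin":0},{"offset":[-0.072,0.394,0],"spin":0},{"offset":[-0.09,0.492,0],"spin":0},{"offset":[-0.107,0.59,0],"spin":0}])

```text
time_s: 14.48
eef_pos: [545.1, -95.6, 58.2]
ee_rot: [0.005, 0.641, 0.768, 0.0]
force: [2.2, -14.2, 15.8]
grip_width: 0.003
grip_force: 9.6
```

>>> send_rows(targets=[{"offset":[-0.018,0.098,0],"spin":0},{"offset":[-0.036,0.197,0.01],"spin":0},{"offset":[-0.054,0.295,0.02],"spin":0},{"offset":[-0.072,0.394,0.03],"spin":0},{"offset":[-0.09,0.492,0.04],"spin":0},{"offset":[-0.107,0.59,0.05],"spin":0},{"offset":[-0.125,0.689,0.06],"spin":0},{"offset":[-0.143,0.787,0.07],"spin":0}])

```text
time_s: 15.15
eef_pos: [543.1, -87.1, 58.2]
ee_rot: [0.004, 0.641, 0.768, 0.0]
force: [3.9, -11.7, 10.6]
grip_width: -0.005
grip_force: 7.7
```

>>> send_rows(targets=[{"offset":[-0.018,0.098,0.02],"spin":0},{"offset":[-0.036,0.197,0.03],"spin":0},{"offset":[-0.054,0.295,0.05],"spin":0},{"offset":[-0.072,0.394,0.06],"spin":0},{"offset":[-0.09,0.492,0.07],"spin":0},{"offset":[-0.107,0.59,0.08],"spin":0},{"offset":[-0.125,0.689,0.08],"spin":0},{"offset":[-0.143,0.787,0.08],"spin":0}])

```text
time_s: 15.82
eef_pos: [540.9, -78.6, 58.2]
ee_rot: [0.003, 0.641, 0.768, 0.0]
force: [2.4, -9.3, 7.4]
grip_width: -0.002
grip_force: 6.3
```

>>> send_rows(targets=[{"offset":[0,0,0.03],"spin":0},{"offset":[0.009,-0.049,0.05],"spin":0},{"offset":[0.018,-0.098,0.08],"spin":0},{"offset":[0.027,-0.148,0.11],"spin":0},{"offset":[0.045,-0.246,0.14],"spin":0},{"offset":[0.063,-0.344,0.17],"spin":0},{"offset":[0.072,-0.394,0.19],"spin":0},{"offset":[0.072,-0.394,0.19],"spin":0}])

```text
time_s: 16.48
eef_pos: [539.5, -80.4, 58.2]
ee_rot: [-0.001, 0.641, 0.768, -0.0]
force: [-0.4, 2.1, 2.6]
grip_width: 0.0
grip_force: 1.6
```

>>> send_rows(targets=[{"offset":[0,0,0.05],"spin":0},{"offset":[0,0,0.1],"spin":0},{"offset":[0,0,0.1],"spin":0}])

```text
time_s: 16.73
eef_pos: [539.8, -80.8, 59.3]
ee_rot: [-0.0, 0.641, 0.768, -0.0]
force: [0.3, -0.3, -0.4]
grip_width: 0.003
grip_force: 0.0
```

>>> send_rows(targets=[{"offset":[-0.018,0.098,0],"spin":0},{"offset":[-0.036,0.197,0],"spin":0},{"offset":[-0.054,0.295,0],"spin":0},{"offset":[-0.072,0.394,0],"spin":0},{"offset":[-0.098,0.541,0],"spin":0},{"offset":[-0.134,0.738,0],"spin":0},{"offset":[-0.17,0.935,0],"spin":0},{"offset":[-0.206,1.132,0],"spin":0}])

```text
time_s: 17.4
eef_pos: [538.0, -69.3, 59.5]
ee_rot: [0.0, 0.641, 0.768, -0.0]
force: [0.1, -3.5, -1.4]
grip_width: -0.001
grip_force: 2.0
```

>>> send_rows(targets=[{"offset":[-0.036,0.197,0],"spin":0},{"offset":[-0.072,0.394,0],"spin":0},{"offset":[-0.107,0.59,0],"spin":0},{"offset":[-0.143,0.787,0],"spin":0},{"offset":[-0.179,0.984,0],"spin":0},{"offset":[-0.215,1.181,0],"spin":0},{"offset":[-0.251,1.378,0],"spin":0},{"offset":[-0.286,1.574,0],"spin":0}])

```text
time_s: 18.07
eef_pos: [535.1, -53.5, 59.5]
ee_rot: [-0.0, 0.641, 0.768, -0.0]
force: [0.1, -3.9, -2.6]
grip_width: -0.002
grip_force: 1.9
```

>>> send_rows(targets=[{"offset":[-0.036,0.197,0],"spin":0},{"offset":[-0.072,0.394,0],"spin":0},{"offset":[-0.107,0.59,0],"spin":0},{"offset":[-0.143,0.787,0],"spin":0},{"offset":[-0.179,0.984,0],"spin":0},{"offset":[-0.215,1.181,0],"spin":0},{"offset":[-0.251,1.378,0],"spin":0},{"offset":[-0.286,1.574,0],"spin":0}])

```text
time_s: 18.73
eef_pos: [532.2, -37.7, 59.5]
ee_rot: [-0.0, 0.641, 0.768, -0.0]
force: [0.7, -4.3, -3.0]
grip_width: 0.001
grip_force: 1.9
```

>>> send_rows(targets=[{"offset":[0,0,-0.02],"spin":0},{"offset":[0,0,-0.03],"spin":0}])

```text
time_s: 18.9
eef_pos: [532.3, -37.5, 59.4]
ee_rot: [-0.0, 0.641, 0.768, 0.0]
force: [0.1, -0.3, 0.2]
grip_width: -0.005
grip_force: 0.2
```

>>> send_rows(targets=[{"offset":[-0.036,0.197,-0.01],"spin":0},{"offset":[-0.072,0.394,-0.01],"spin":0},{"offset":[-0.107,0.59,-0.02],"spin":0},{"offset":[-0.143,0.787,-0.02],"spin":0},{"offset":[-0.179,0.984,-0.02],"spin":0},{"offset":[-0.215,1.181,-0.02],"spin":0}])

```text
time_s: 19.4
eef_pos: [530.5, -26.5, 59.3]
ee_rot: [0.001, 0.641, 0.768, 0.0]
force: [1.0, -5.3, 0.1]
grip_width: 0.001
grip_force: 2.7
```

Vertical force is now about zero, so I keep going.

>>> send_rows(targets=[{"offset":[-0.036,0.197,0],"spin":0},{"offset":[-0.072,0.394,0],"spin":0},{"offset":[-0.107,0.59,0],"spin":0},{"offset":[-0.143,0.787,0],"spin":0},{"offset":[-0.179,0.984,0],"spin":0},{"offset":[-0.215,1.181,0],"spin":0},{"offset":[-0.251,1.378,0],"spin":0},{"offset":[-0.286,1.574,0],"spin":0}])

```text
time_s: 20.07
eef_pos: [527.7, -10.8, 59.4]
ee_rot: [0.001, 0.641, 0.768, 0.0]
force: [2.1, -5.5, 0.6]
grip_width: -0.0
grip_force: 2.8
```

```bash
python3 - <<'E'
from h import *
np.set_printoptions(precision=1,suppress=True)
u=np.array([-.179,.984]);n=np.array([540.2,-72.4])
for c in('side','top'):
    im,d=ctrl.capture(c);cv2.imwrite(f'pics/{c}3.png',im[...,::-1])
    for q in('stop','tray_front','bench_block'):
        for x in ctrl.place_of(c,q)[:1]:
            p=on_z(c,x['uv'],45)[:2];print(c,q,x['conf'],p,(p-n)@u,(p-n)@[.984,.179])
s=ctrl.sense();print(s['eef_pos'],(s['eef_pos'][:2]-n)@u,s['force'])
a=cv2.imread('pics/side3.png')[150:260,235:395];b=cv2.imread('pics/top3.png')[170:280,230:390]
cv2.imwrite('pics/c3.png',np.hstack([cv2.resize(i,None,fx=2.5,fy=2.5,interpolation=cv2.INTER_CUBIC) for i in(a,b)]))
E
```

```text
side stop 0.79 [502.9 174.7] 249.79491650364238 7.560225309797986
side tray_front 0.7 [504.4 120.3] 196.06491488352208 -0.7747164906513911
side bench_block 0.63 [505.4  72.8] 149.06297327250635 -8.271048661275568
top stop 0.68 [494.5 166.9] 243.68007854103192 -2.093475784544076
top tray_front 0.62 [508.5 116.5] 191.50637305955803 2.6495118276448935
top bench_block 0.65 [528.9  81.5] 153.46316275827536 16.43508517778405
[527.5 -10.5  59.2] 63.19288851750007 [ 1.6 -2.8  2.1]
```

View pics/c3.png

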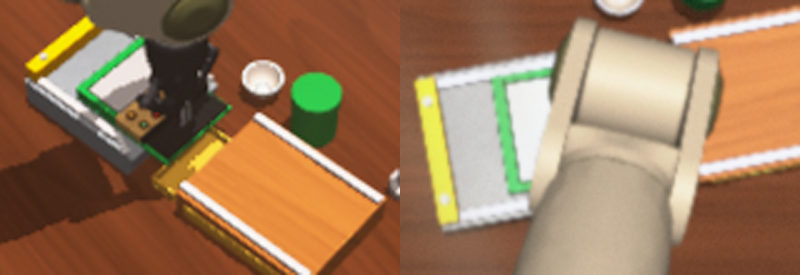

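>>> send_rows(targets=[{"offset":[-0.036,0.197,0],"spin":0},{"offset":[-0.072,0.394,0],"spin":0},{"offset":[-0.107,0.59,0],"spin":0},{"offset":[-0.143,0.787,0],"spin":0},{"offset":[-0.179,0.984,0],"spin":0},{"offset":[-0.215,1.181,0],"spin":0},{"offset":[-0.251,1.378,0],"spin":0},{"offset":[-0.286,1.574,0],"spin":0}])

```text
time_s: 21.13
eef_pos: [524.7, 4.9, 59.2]
ee_rot: [0.001, 0.641, 0.768, -0.0]
force: [1.0, -6.4, 2.1]
grip_width: 0.001
grip_force: 3.4
```

>>> send_rows(targets=[{"offset":[-0.036,0.197,0],"spin":0},{"offset":[-0.072,0.394,0],"spin":0},{"offset":[-0.107,0.59,0],"spin":0},{"offset":[-0.143,0.787,0],"spin":0},{"offset":[-0.179,0.984,0],"spin":0},{"offset":[-0.215,1.181,0],"spin":0},{"offset":[-0.251,1.378,0],"spin":0},{"offset":[-0.286,1.574,0],"spin":0}])

```text
time_s: 21.8
eef_pos: [521.8, 20.6, 59.2]
ee_rot: [0.001, 0.641, 0.768, -0.0]
force: [0.8, -6.0, 2.8]
grip_width: -0.003
grip_force: 3.4
```

>>> send_rows(targets=[{"offset":[-0.027,0.148,0],"spin":0},{"offset":[-0.045,0.246,0],"spin":0},{"offset":[-0.063,0.344,0],"spin":0},{"offset":[-0.081,0.443,0],"spin":0},{"offset":[-0.098,0.541,0],"spin":0},{"offset":[-0.116,0.64,0],"spin":0},{"offset":[-0.134,0.738,0],"spin":0},{"offset":[-0.152,0.836,0],"spin":0}])

```text
time_s: 22.47
eef_pos: [520.3, 28.9, 59.2]
ee_rot: [0.001, 0.641, 0.768, -0.0]
force: [1.6, -7.0, 2.9]
grip_width: 0.001
grip_force: 3.4
```

>>> send_rows(targets=[{"offset":[-0.014,0.079,0],"spin":0},{"offset":[-0.029,0.157,0],"spin":0},{"offset":[-0.043,0.236,0],"spin":0},{"offset":[-0.057,0.315,0],"spin":0},{"offset":[-0.072,0.394,0],"spin":0},{"offset":[-0.086,0.472,0],"spin":0},{"offset":[-0.1,0.551,0],"spin":0},{"offset":[-0.115,0.63,0],"spin":0}])

```text
time_s: 23.13
eef_pos: [519.1, 35.2, 59.2]
ee_rot: [0.001, 0.641, 0.768, -0.0]
force: [1.4, -5.6, 3.0]
grip_width: 0.003
grip_force: 3.4
```

>>> send_rows(targets=[{"offset":[-0.007,0.039,0],"spin":0},{"offset":[-0.014,0.079,0],"spin":0},{"offset":[-0.021,0.118,0],"spin":0},{"offset":[-0.029,0.157,0],"spin":0},{"offset":[-0.036,0.197,0],"spin":0}])

```text
time_s: 23.55
eef_pos: [518.8, 37.2, 59.2]
ee_rot: [0.001, 0.641, 0.768, -0.0]
force: [2.3, -7.3, 2.3]
grip_width: 0.002
grip_force: 3.4
```

>>> send_rows(targets=[{"offset":[-0.007,0.039,0],"spin":0},{"offset":[-0.014,0.079,0],"spin":0},{"offset":[-0.021,0.118,0],"spin":0},{"offset":[-0.029,0.157,0],"spin":0},{"offset":[-0.036,0.197,0],"spin":0}])

```text
time_s: 23.97
eef_pos: [518.4, 39.1, 59.2]
ee_rot: [0.0, 0.641, 0.768, -0.0]
force: [0.1, -7.1, 2.5]
grip_width: -0.001
grip_force: 3.4
```

>>> send_rows(targets=[{"offset":[-0.007,0.039,0],"spin":0},{"offset":[-0.014,0.079,0],"spin":0},{"offset":[-0.021,0.118,0],"spin":0},{"offset":[-0.021,0.118,0],"spin":0}])

```text
time_s: 24.3
eef_pos: [518.1, 40.4, 59.2]
ee_rot: [0.0, 0.641, 0.768, -0.0]
force: [0.2, -7.2, 3.4]
grip_width: 0.003
grip_force: 3.2
```

>>> send_rows(targets=[{"offset":[-0.007,0.039,0],"spin":0},{"offset":[-0.014,0.079,0],"spin":0},{"offset":[-0.018,0.098,0],"spin":0}])

```text
time_s: 24.55
eef_pos: [518.0, 41.3, 59.2]
ee_rot: [0.0, 0.641, 0.768, -0.0]
force: [1.8, -6.3, 3.0]
grip_width: -0.001
grip_force: 3.4
```

>>> send_rows(targets=[{"offset":[-0.007,0.039,0],"spin":0},{"offset":[-0.014,0.079,0],"spin":0},{"offset":[-0.018,0.098,0],"spin":0}])

```text
time_s: 24.8
eef_pos: [517.9, 42.0, 59.2]
ee_rot: [0.001, 0.641, 0.768, -0.0]
force: [1.4, -9.2, 2.6]
grip_width: -0.006
grip_force: 4.6
```

>>> send_rows(targets=[{"offset":[-0.007,0.039,0],"spin":0},{"offset":[-0.014,0.079,0],"spin":0},{"offset":[-0.018,0.098,0],"spin":0}])

```text
time_s: 25.05
eef_pos: [518.3, 42.5, 59.3]
ee_rot: [0.002, 0.641, 0.768, -0.0]
force: [4.8, -11.1, -0.1]
grip_width: -0.001
grip_force: 6.1
```

```bash
python3 - <<'E'
from h import *
np.set_printoptions(precision=1,suppress=True)
a,_=ctrl.capture('side');b,_=ctrl.capture('top')
a=a[150:230,230:330,::-1];b=b[180:280,230:330,::-1]
cv2.imwrite('pics/c4.png',np.hstack([cv2.resize(i,(400,400),interpolation=cv2.INTER_CUBIC) for i in(a,b)]))
s=ctrl.sense();print(s['eef_pos'],s['force'])
E
```

```text
[518.3  42.5  59.3] [  4.3 -11.2   0.7]
```

View pics/c4.png

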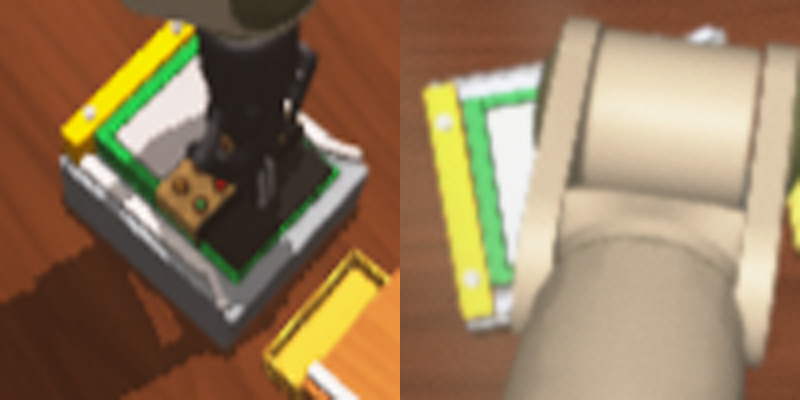

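>>> send_rows(targets=[{"offset":[-0.003,0.015,0],"spin":0},{"offset":[-0.005,0.03,0],"spin":0},{"offset":[-0.005,0.03,0],"spin":0}])

```text
time_s: 25.4
eef_pos: [518.5, 42.6, 59.3]
ee_rot: [0.002, 0.641, 0.768, -0.0]
force: [5.1, -11.0, -0.8]
grip_width: -0.001
grip_force: 6.2
```

>>> send_rows(targets=[{"offset":[0.009,-0.05,0],"spin":0},{"offset":[0.018,-0.1,0.01],"spin":0},{"offset":[0.027,-0.15,0.03],"spin":0},{"offset":[0.045,-0.25,0.08],"spin":0},{"offset":[0.063,-0.35,0.15],"spin":0},{"offset":[0.09,-0.5,0.3],"spin":0},{"offset":[0.09,-0.5,0.6],"spin":0},{"offset":[0.09,-0.5,1.2],"spin":0}])

```text
time_s: 26.07
eef_pos: [517.8, 39.3, 70.8]
ee_rot: [-0.001, 0.641, 0.768, -0.0]
force: [0.1, 0.1, 0.1]
grip_width: 0.0
grip_force: 0.0
```

>>> send_rows(targets=[{"offset":[0,0,2],"spin":0},{"offset":[0,0,5],"spin":0},{"offset":[0,0,8],"spin":0},{"offset":[-2,-3,11],"spin":0},{"offset":[-4,-6,13],"spin":0},{"offset":[-6,-10,14],"spin":0},{"offset":[-8,-14,14],"spin":0},{"offset":[-10,-18,14],"spin":0}])

```text
time_s: 26.73
eef_pos: [423.8, -129.0, 212.3]
ee_rot: [0.001, 0.64, 0.768, 0.0]
force: [1.0, -0.9, 1.0]
grip_width: 0.003
grip_force: 0.0
```

>>> send_rows(targets=[{"offset":[-2,-4,0],"spin":0},{"offset":[-4,-8,0],"spin":0},{"offset":[-4,-8,0],"spin":0},{"offset":[-4,-8,0],"spin":0}])

```text
time_s: 27.07
eef_pos: [383.9, -209.5, 211.3]
ee_rot: [0.0, 0.642, 0.767, 0.0]
force: [0.4, 0.5, 0.1]
grip_width: 0.001
grip_force: 0.0
```

```bash
python3 - <<'E'
from h import *
np.set_printoptions(precision=1,suppress=True)
u=np.array([-.179,.984]);n=np.array([540.2,-72.4])
a,_=ctrl.capture('side')
b,d=ctrl.capture('top')
for q in('tray','stop','tray_front','tray_ledge','bench_block'):
    for x in ctrl.place_of('top',q)[:1]:
        p=on_z('top',x['uv'],45)[:2];print(q,x['conf'],(p-n)@u,(p-n)@[.984,.179],by_depth('top',x['uv'],d))
a=a[140:230,230:330,::-1];b=b[180:270,230:330,::-1]
cv2.imwrite('pics/c5.png',np.hstack([cv2.resize(i,(400,360),interpolation=cv2.INTER_CUBIC) for i in(a,b)]))
s=ctrl.sense();print(s['eef_pos'],s['force'],s['time_s'])
E
```

```text
tray 0.89 171.49824386644076 6.453781594068992 [514.1  96.3  65.6]
tray_front 0.78 239.81729065139194 6.588524308295434 [502.1 162.3  66.9]
tray_ledge 0.67 110.71730856608043 5.408980230752163 [524.6  37.4  57.1]
bench_block 0.71 211.81316569073357 17.52774186328161 [517.8 137.3  65.2]
[ 385.2 -206.9  210.9] [ 0.1  0.  -0.3] 27.4167
```

View pics/c5.png

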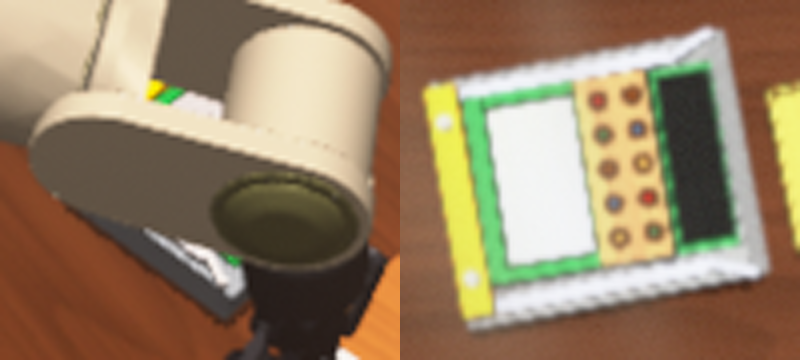

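The tray lies square and flush against the yellow stop (edge from about (462,100) to (495,285)). The block is seated in its recess and the arm is clear.

```bash
python3 -c "
from rig import ctrl
print(ctrl.finish_job())"
```

```text
the job is handed in; nothing more can be done
None
```

The tray is across the gap and square against the yellow stop with the block in its recess and the arm clear; the job was handed in at about 27 s, with tray forces peaking at about 22 N and no more than about 12 N at the stop, though for about 2 s around when the rear left the wooden deck the gripper pulled up on the tray with up to 3 N, and I saw no lift in the one picture taken just after.

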